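# Pick out the fullest bath-salt tin

## Robot

A 6-joint arm with a two-finger parallel gripper is mounted at the origin on the work surface. World frame = base frame: x ahead of the robot, y to its left, z up, the work surface at z = 0. Lengths are in m, angles in degrees, forces in N, time in s.
With the tool pointing down it reaches from about 0.4 to 0.825 m from the base axis. Payload 7 kg.
Tool frame: the origin (TCP) lies midway between the tips of the shut fingers; the grasp point (between the pads) lies 19 mm behind it; z points along the fingers, y is the line along which they close (so a half turn about z gives the same grasp; the last joint's range is limited). The gripper opens to 88 mm and grips with 3 to 60 N. Pads are 19 mm wide; open, the fingers measure 130 mm over their backs; the gripper's body (78 mm by 193 mm) begins 47 mm behind the grasp point.
Start: joints at [-55.915, 20.546, 0.682, 0, -70.136, -16.507], TCP at [0.204, -0.643, 0.227] pointing down, gripper open.
Joint ranges: [-176.03, 176.03], [-82.01, 121.73], [-58.28, 71.71], [-173.87, 95.51], [-174.79, -0.11], [-173.66, 173.66]. Speed limits (degrees/s): [136.94, 136.94, 172.46, 180, 180, 180].

## Interface

Orientations are given as [roll, pitch, yaw] about the fixed x, y, z axes, in that order (R = Rz(yaw) Ry(pitch) Rx(roll)).
In Python, from plant import ctrl gives the robot as it stands. The module is installed in compiled form; this text tells all that it offers.
- The arm moves only by the tool send_rows, never from a script. Its argument "plan" is a list that holds one entry, the list of rows, each a list of 6 numbers: the shift along the tool's x, y, z in parts of the range, where 1.0 means 50 cm, then the turn, a rotation vector about the tool's x, y, z in fractions of the full range, 1 being 60 degrees. A call has 1 to 8 rows; each row is the pose to reach, as a shift and turn from the pose commanded when the call began, along the tool's axes at that moment; what a row does not reach only later rows make up. A row lasts 1/12 s, in which the tool goes at most 41.7 mm and 7.16 degrees, less where a joint would pass 70% of its speed; a pose out of reach is approached as far as the arm can. A shift or turn number past 1, either way, is cut back to 1. A call with a gripper value outside its range is refused whole. "fingers" is the opening, from 0 (shut) to 1 (fully open), set as the call begins (left out, the last holds). The fingers move at their own pace and stop on an object; the grip force is fixed at half the most. Time passes only in rows, so rows that repeat a pose let the fingers close. It gives the time, the measured TCP pose, the force, the opening and the grip force at its end, in the units of the state.
- ctrl.get_obs(): the state, without advancing time (a new reading comes with each control period).
- ctrl.snapshot(name): name is "scene" or "top" or "wrist"; returns a dict with "img" (420x560x3 uint8, red, green, blue), "K" (3x3 intrinsics, pixels), "pose" (4x4, takes a point from camera to world coordinates). Camera axes: x right, y down, z forward; pixel columns grow to the right and rows downward; lengths in m; the calibration is good to about 2 mm. The wrist camera is an equidistant fisheye: a pixel r from the principal point sees the ray r / f radians off the axis. A picture is of the moment at which its call begins. There is no depth.
- ctrl.close_job(): hands the job in; it is judged then, once.
The state is a dict: "clock": time; "joint_pos": joint angles; "qvel": joint speeds; "tau": joint torques, N m; "tool_pos": TCP position; "orientation": TCP orientation; "force": force on the tool from outside, world axes, zero at the start; "moment": the same for the moment, N m; "opening": finger opening in m; "gripper_force": force on a finger pad.
Only numpy, scipy, OpenCV 4.12 (cv2) and the standard library are available. Lean on these libraries where they do the work, as an engineer would, in place of code of your own. Each camera call takes 0.05 s, during which the arm holds its last target. There are 200 camera calls.

## Task

The three bath-salt tins on the marble tray look the same, but one is fuller and so heavier than the other two: find it by lifting them. Stand the two lighter tins upright in the low woven refill basket, setting tins down gently and keeping them upright, and finish holding the heaviest one up in the gripper, upright and still, at least 15 cm clear of the worktop. Leave the candle, the ivy and the nail brush where they are.

Things in the scene. Friction and masses are not known exactly. Their poses are not given: they have to be found in the camera images.
- tin_a: one of three outwardly identical closed bath-salt tins: upright cylinder 60 mm across, 105 mm tall, sage green with a white paper band and a flat brass lid that is stuck fast; grip the side anywhere. Origin: centre of the underside, z up. Starts on the tray. Each weighs 0.15 to 0.43 kg; the heaviest outweighs each other by 0.1 kg or more. Neither name nor place tells which is heaviest.
- tin_b: one of three outwardly identical closed bath-salt tins: upright cylinder 60 mm across, 105 mm tall, sage green with a white paper band and a flat brass lid that is stuck fast; grip the side anywhere. Origin: centre of the underside, z up. Starts on the tray. Each weighs 0.15 to 0.43 kg; the heaviest outweighs each other by 0.1 kg or more. Neither name nor place tells which is heaviest.
- tin_c: one of three outwardly identical closed bath-salt tins: upright cylinder 60 mm across, 105 mm tall, sage green with a white paper band and a flat brass lid that is stuck fast; grip the side anywhere. Origin: centre of the underside, z up. Starts on the tray. Each weighs 0.15 to 0.43 kg; the heaviest outweighs each other by 0.1 kg or more. Neither name nor place tells which is heaviest.
- tray: fixed white marble tray slab, 170 mm (its x) by 360 mm (its y), 12 mm thick. Origin: centre of the underside, on the worktop; z up. The three tins start in a row along its y, about 110 mm apart (94 mm at least) and within 20 mm of its centre line, standing on its top, 12 mm above the worktop.
- basket: fixed low open basket, woven seagrass, one dark band, outside 144 mm (its x) by 304 mm (its y), rim 46 mm above the worktop, inside 124 by 284 mm, flat inner floor 8 mm above the worktop. Origin: centre of the underside, on the worktop; z up. Empty at the start, room for three tins in a row. It stands beside the tray, on either hand.
- candle: bystander: lidded candle in an amber glass jar, black lid, 77 mm across, 88 mm tall, loose. Origin: centre of the underside.
- ivy: bystander: ivy in a round seagrass pot 102 mm across, 90 mm tall, leaves to about 170 mm high and 90 mm out, loose. Origin: centre of the underside.
- brush: bystander: wooden nail brush lying on its cream bristles, 96 mm long (its y), 46 mm wide, 34 mm high, loose. Origin: centre of the underside.
Mind the look-alikes: they are no part of the job. What is shaped like the tin_c but pink is not meant. Leave any turquoise look-alike of the tin_a alone.

How it is judged:
By the outcome, as a careful person would: the job done as asked, in the order asked, and still so for the second after the job is handed in, while the arm keeps its last pose, push and grip.
It also fails if it takes over 72 s, if anything falls off the work surface, if the arm or the gripper's body presses on something with over 40 N, if the wrist force passes 120 N, or if a joint passes its speed limit or range.

## Working session

There is one attempt and no reset: what is moved stays moved. The work goes in short steps, Python scripts to look and compute and a tool call to move; the robot and the scene stay as the last step left them, time stands still between calls to the robot, and variables do not carry over. Pictures are saved under pics/ and viewed, at most 10 in all, crops included, and the job is handed in when it is done.

Besides the shell and the picture viewer there is one more tool, called after "Emit:" as name([rows], argument=value, ...), one row to a line, values as JSON. send_rows: Moves the arm, as the interface text tells. Its arguments: {"type":"object","properties":{"plan":{"type":"array","items":{"type":"array","items":{"type":"array","items":{"type":"number"}}}},"fingers":{"type":"number"}},"required":["plan"]}

```bash
mkdir -p pics
python3 - <<'E'
from plant import ctrl
import cv2,numpy as np
o=ctrl.get_obs();print({k:np.round(v,3).tolist() for k,v in o.items()})
for n in("scene","top"):
    s=ctrl.snapshot(n);cv2.imwrite(f"pics/{n}0.png",s["img"][...,::-1]);print(n,s["K"].tolist(),np.round(s["pose"],4).tolist())
E
```

```text
{'clock': 0.0, 'joint_pos': [-55.916, 20.591, 0.634, -0.021, -70.136, -16.505], 'qvel': [-0.089, -0.081, -0.009, 0.016, -0.063, -0.02], 'tau': [0.0, -58.272, 29.306, 6.997, 0.007, -0.0], 'tool_pos': [0.204, -0.643, 0.226], 'orientation': [179.905, -0.007, -162.429], 'force': [0.084, -0.273, 0.749], 'moment': [-0.028, -0.01, 0.021], 'gripper_force': 0.0, 'opening': 0.087}
scene [[402.28614144620786, 0.0, 286.9738361829035], [0.0, 402.28614144620786, 202.09255741035162], [0.0, 0.0, 1.0]] [[0.4657, 0.7527, -0.4654, 1.132], [0.8848, -0.3865, 0.2604, -0.3071], [0.0161, -0.5331, -0.8459, 0.9308], [0.0, 0.0, 0.0, 1.0]]
top [[532.3568626837681, 0.0, 280.61532465753703], [0.0, 532.3568626837681, 214.9354834275099], [0.0, 0.0, 1.0]] [[-0.0222, -0.9848, 0.1721, 0.3734], [-0.9998, 0.0216, -0.0056, -0.0276], [0.0018, -0.1722, -0.9851, 1.388], [0.0, 0.0, 0.0, 1.0]]
```

View pics/top0.png

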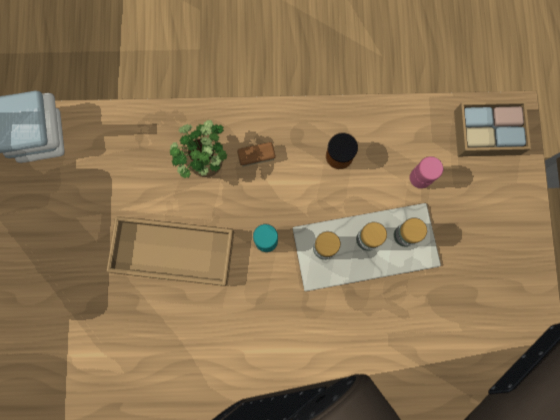

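View pics/scene0.png

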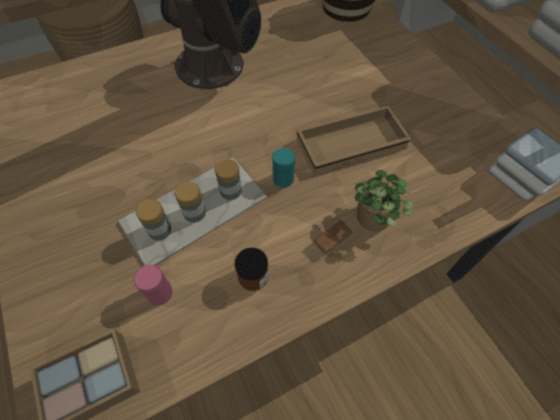

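The top view shows three brass-lidded sage tins on the marble tray at about (328,244), (373,235) and (413,230). The look-alikes are turquoise at (265,238) and pink at (428,170). The three brass-lidded ones on the tray fit the description. The basket is at (171,251). Next I measure positions and confirm with an enlarged crop.

```bash
cat > h.py <<'E'
import numpy as np
from plant import ctrl
def toworld(s,uv,z):
    K,P=s["K"],s["pose"];d=P[:3,:3]@np.linalg.solve(K,[*uv,1.]);c=P[:3,3]
    return (c+d*(z-c[2])/d[2])[:2]
def topix(s,p):
    P=s["pose"];q=s["K"]@(P[:3,:3].T@(np.array(p)-P[:3,3]));return q[:2]/q[2]
def shift(x,y,z,yaw=None):
    """tool-axis shift (cm) and turn from measured pose (tool down)"""
    o=ctrl.get_obs();a=np.radians(o["orientation"][2]);d=np.array([x,y,z])-o["tool_pos"]
    t=None if yaw is None else -(yaw-o["orientation"][2])
    return np.round(100*np.array([np.cos(a)*d[0]+np.sin(a)*d[1],np.sin(a)*d[0]-np.cos(a)*d[1],-d[2]]),2),t
E
python3 - <<'E'
from h import *
import cv2
s=ctrl.snapshot("top");im=s["img"]
hsv=cv2.cvtColor(im,cv2.COLOR_RGB2HSV)
crop=im[120:300,90:460];cv2.imwrite("pics/crop.png",cv2.resize(crop[...,::-1],None,fx=2.1,fy=2.1,interpolation=cv2.INTER_CUBIC))
for u,v in((328,244),(373,235),(413,230)):print("hsv",hsv[v,u])
m=((hsv[...,0]>9)&(hsv[...,0]<22)&(hsv[...,1]>150)).astype(np.uint8)
m[:205]=0;m[260:]=0;m[:,:305]=0;m[:,435:]=0
n,l,st,c=cv2.connectedComponentsWithStats(m)
for i in range(1,n):
    if st[i,4]>80:
        (cc),r=cv2.minEnclosingCircle(np.argwhere(l==i)[:,::-1].astype(np.float32));print(st[i],c[i],cc,r,toworld(s,c[i],.117),toworld(s,cc,.117))
for nm,z,ps in(("tray",.012,[(293,239),(429,205),(440,265),(304,289)]),("basket",.046,[(118,217),(233,228),(227,285),(108,272)]),("turq",.105,[(265,236)]),("candle",.088,[(343,146)]),("brush",.034,[(256,154)]),("ivy",.09,[(200,152)]),("pink",.105,[(430,168)])):
    print(nm,[toworld(s,p,z).round(3).tolist() for p in ps])
E
```

```text
hsv [ 19 144 161]
hsv [ 19 148 171]
hsv [ 19 146 173]
tray [[0.549, -0.066], [0.632, -0.427], [0.474, -0.444], [0.42, -0.091]]
basket [[0.612, 0.38], [0.577, 0.087], [0.433, 0.103], [0.472, 0.401]]
turq [[0.546, 0.004]]
candle [[0.775, -0.197]]
brush [[0.774, 0.026]]
ivy [[0.766, 0.165]]
pink [[0.708, -0.409]]
```

View pics/crop.png

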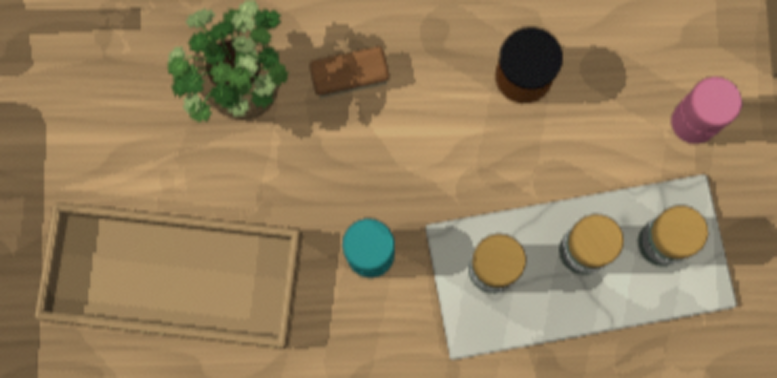

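The crop confirms it: three brass-lidded sage tins stand on the marble (crop pixels (498,262), (595,243), (680,233)). The turquoise and pink ones are off the tray. The basket is empty. Now exact centres.

Run:
```python
from h import *
import cv2
s=ctrl.snapshot("top");im=s["img"]
hsv=cv2.cvtColor(im,cv2.COLOR_RGB2HSV)
m=((hsv[...,0]>9)&(hsv[...,0]<24)&(hsv[...,1]>118)&(hsv[...,2]>110)).astype(np.uint8)
m=cv2.morphologyEx(m,cv2.MORPH_OPEN,np.ones((3,3)))
P=[]
for u,v in((328,244),(373,235),(413,230)):
    n,l,st,c=cv2.connectedComponentsWithStats(m);i=l[v,u]
    cc,r=cv2.minEnclosingCircle(np.argwhere(l==i)[:,::-1].astype(np.float32))
    w=toworld(s,c[i],.117);P.append(w);print(st[i],c[i].round(1),np.round(cc,1),r,w.round(4))
P=np.array(P);d=P[2]-P[0];print("row dir",np.degrees(np.arctan2(d[1],d[0])))
for i,p in enumerate(P):print(i,shift(p[0],p[1],.24,-79))
```

```text
[316 232  24  24 460] [327.3 243.6] [327.3 244. ] 12.362549781799316 [ 0.5232 -0.1454]
[361 223  26  24 467] [373.6 234.2] [373.5 234. ] 12.54003620147705 [ 0.5435 -0.2577]
[402 218  25  24 470] [413.7 229.9] [413.8 230. ] 12.412291526794434 [ 0.5518 -0.3551]
row dir -82.22572737338746
0 (array([-45.49,  37.82,  -1.4 ]), np.float64(-83.42672047301758))
1 (array([-44.04,  26.5 ,  -1.4 ]), np.float64(-83.42672047301758))
2 (array([-41.88,  16.95,  -1.4 ]), np.float64(-83.42672047301758))
```

Units first: shifts go in shares of 50 cm and turns go in shares of 60 degrees. So -31 cm / 50 = -0.62, -1.4 cm / 50 = -0.028, -56 degrees / 60 = -0.9333.

Emit:
send_rows([
  [[-0.1,0.04,-0.028,0,0,-0.1167],[-0.18,0.072,-0.028,0,0,-0.2333],[-0.26,0.104,-0.028,0,0,-0.35],[-0.34,0.136,-0.028,0,0,-0.4667],[-0.42,0.17,-0.028,0,0,-0.5833],[-0.5,0.2,-0.028,0,0,-0.7],[-0.56,0.226,-0.028,0,0,-0.8167],[-0.62,0.25,-0.028,0,0,-0.9333]],
], fingers=1)

```text
clock: 0.87
tool_pos: [0.461, -0.4305, 0.2407]
orientation: [-180.0, 0.0, -106.1]
force: [0.4, -1.7, -0.0]
opening: 0.088
gripper_force: 0.0
```

```bash
python3 -c "
from h import *
print(ctrl.get_obs()['orientation'],shift(.5518,-.3551,.24,-82.2))"
```

```text
[-1.79992906e+02  2.98999755e-03 -1.06070408e+02] (array([-9.76, -6.63,  0.07]), np.float64(-23.870407529877895))
```

Converted, -9.76 cm / 50 = -0.1952, -6.63 cm / 50 = -0.1326, -23.9 degrees / 60 = -0.3983.

Emit:
send_rows([
  [[-0.06,-0.04,0,0,0,-0.1167],[-0.12,-0.08,0,0,0,-0.2333],[-0.17,-0.116,0,0,0,-0.3333],[-0.1952,-0.1326,0,0,0,-0.3983],[-0.1952,-0.1326,0,0,0,-0.3983],[-0.1952,-0.1326,0,0,0,-0.3983],[-0.1952,-0.1326,0,0,0,-0.3983]],
])

```text
clock: 1.45
tool_pos: [0.5506, -0.3574, 0.2403]
orientation: [180.0, 0.0, -82.6]
force: [-0.0, 0.9, 0.3]
opening: 0.0875
gripper_force: 0.0
```

Run:
```python
from h import *
import cv2
print(shift(.5518,-.3551,.073,-82.2))
s=ctrl.snapshot("wrist");cv2.imwrite("pics/w.png",s["img"][...,::-1]);print(s["K"],s["pose"].round(3))
```

```text
(array([-0.21, -0.15, 16.73]), np.float64(-0.3935370898508097))
[[325.1922621    0.         281.89476647]
 [  0.         325.1922621  205.09349503]
 [  0.           0.           1.        ]] [[-0.992 -0.124 -0.039  0.561]
 [-0.13   0.946  0.298 -0.44 ]
 [-0.     0.3   -0.954  0.399]
 [ 0.     0.     0.     1.   ]]
```

View pics/w.png

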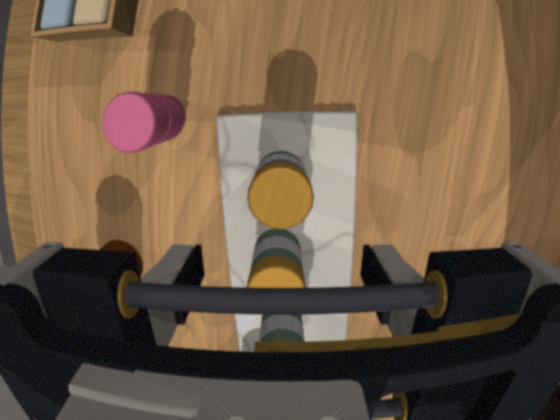

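The wrist view shows the right-hand tin's lid at (281,195), centred between the open fingers; pink at (140,122) is well clear. Descend, close and lift.

Converted, 16.7 cm / 50 = 0.334, 16 cm / 50 = 0.32.

Emit:
send_rows([
  [[0,0,0.08,0,0,0],[0,0,0.16,0,0,0],[0,0,0.24,0,0,0],[0,0,0.29,0,0,0],[0,0,0.32,0,0,0],[0,0,0.334,0,0,0],[0,0,0.334,0,0,0],[0,0,0.334,0,0,0]],
])

```text
clock: 2.17
tool_pos: [0.551, -0.3581, 0.0744]
orientation: [-180.0, -0.0, -82.6]
force: [0.4, -0.4, 0.7]
opening: 0.0873
gripper_force: 0.0
```

Emit:
send_rows([
  [[0,0,0,0,0,0],[0,0,0,0,0,0],[0,0,0,0,0,0],[0,0,0,0,0,0],[0,0,0,0,0,0],[0,0,0,0,0,0],[0,0,0,0,0,0],[0,0,0,0,0,0]],
], fingers=0)

```text
clock: 2.83
tool_pos: [0.5516, -0.3575, 0.0743]
orientation: [-179.9, -0.0, -82.5]
force: [0.8, 0.8, 5.3]
opening: 0.0611
gripper_force: 30.0
```

```bash
python3 -c "
from h import *
o=ctrl.get_obs()
print(o)"
```

```text
{'clock': 2.8333, 'joint_pos': array([-1.59702251e+01,  2.60383657e+01, -1.22179411e+01,  1.96235282e-02,
       -5.16664694e+01,  2.34592108e+01]), 'qvel': array([ 0.01404638,  0.07713438, -0.05231376,  0.01400242,  0.12061594,
        0.04922993]), 'tau': array([-7.46645741e-01, -5.73619258e+01,  2.23733640e+01,  5.22983462e+00,
        3.30475252e-02,  1.72072579e-02]), 'tool_pos': array([ 0.55161433, -0.35746804,  0.0742967 ]), 'orientation': array([-1.79935295e+02, -4.48774960e-02, -8.24988787e+01]), 'force': array([0.758981  , 0.75415679, 5.27917793]), 'moment': array([ 0.36977784, -0.0274226 , -0.01449746]), 'gripper_force': 29.99753287062049, 'opening': 0.06106684634087272}
```

Converted, -5 cm / 50 = -0.1, -4.5 cm / 50 = -0.09.

Emit:
send_rows([
  [[0,0,-0.02,0,0,0],[0,0,-0.06,0,0,0],[0,0,-0.09,0,0,0],[0,0,-0.1,0,0,0],[0,0,-0.1,0,0,0],[0,0,-0.1,0,0,0],[0,0,-0.1,0,0,0],[0,0,-0.1,0,0,0]],
])

```text
clock: 3.5
tool_pos: [0.5502, -0.357, 0.1222]
orientation: [179.9, 0.1, -82.5]
force: [0.3, -0.2, -3.0]
opening: 0.0611
gripper_force: 30.0
```

Emit:
send_rows([
  [[0,0,0,0,0,0],[0,0,0,0,0,0]],
])

```text
clock: 3.67
tool_pos: [0.5506, -0.3572, 0.1228]
orientation: [179.9, 0.0, -82.5]
force: [-0.4, 0.3, -3.3]
opening: 0.0613
gripper_force: 30.0
```

Emit:
send_rows([
  [[0,0,0,0,0,0]],
])

```text
clock: 3.75
tool_pos: [0.5508, -0.3573, 0.1231]
orientation: [180.0, 0.0, -82.5]
force: [0.2, -0.0, -2.5]
opening: 0.0613
gripper_force: 30.0
```

Emit:
send_rows([
  [[0,0,0,0,0,0]],
])

```text
clock: 3.83
tool_pos: [0.5509, -0.3573, 0.1233]
orientation: [180.0, 0.0, -82.5]
force: [0.3, 0.1, -2.4]
opening: 0.0614
gripper_force: 30.0
```

```bash
cat > w.py <<'E'
from h import *
# camera calls advance 0.05 s each: use them to average the force
F=[];T=[]
for i in range(12):
    ctrl.snapshot("top");o=ctrl.get_obs();F.append(o["force"]);T.append(o["tau"])
F=np.array(F);print(F.mean(0).round(2),F.std(0).round(2),np.mean(T,0).round(2),o["tool_pos"].round(4),o["clock"])
E
python3 w.py
```

```text
[ 0.16 -0.03 -2.36] [0.5  0.48 0.45] [ 0.000e+00 -6.033e+01  2.726e+01  6.640e+00  6.000e-02  0.000e+00] [ 0.551  -0.3573  0.1235] 4.4333
```

Converted, 4.92 cm / 50 = 0.0984, 4.85 cm / 50 = 0.097.

Emit:
send_rows([
  [[0,0,0.03,0,0,0],[0,0,0.06,0,0,0],[0,0,0.08,0,0,0],[0,0,0.088,0,0,0],[0,0,0.092,0,0,0],[0,0,0.095,0,0,0],[0,0,0.097,0,0,0],[0,0,0.0984,0,0,0]],
])

```text
clock: 5.1
tool_pos: [0.5514, -0.3575, 0.0749]
orientation: [-180.0, -0.0, -82.5]
force: [0.0, 0.1, -1.8]
opening: 0.0611
gripper_force: 30.0
```

Emit:
send_rows([
  [[0,0,0,0,0,0],[0,0,0,0,0,0],[0,0,0,0,0,0]],
])

```text
clock: 5.35
tool_pos: [0.5511, -0.3574, 0.0748]
orientation: [-180.0, -0.0, -82.5]
force: [0.2, -0.5, -2.3]
opening: 0.0614
gripper_force: 30.0
```

Emit:
send_rows([
  [[0,0,0,0,0,0],[0,0,0,0,0,0],[0,0,0,0,0,0],[0,0,0,0,0,0]],
], fingers=1)

```text
clock: 5.68
tool_pos: [0.5512, -0.3574, 0.0747]
orientation: [-180.0, -0.0, -82.5]
force: [0.4, -0.1, -0.7]
opening: 0.0826
gripper_force: 0.0
```

Emit:
send_rows([
  [[0,0,-0.04,0,0,0],[0,0,-0.1,0,0,0],[0,0,-0.18,0,0,0],[0,0,-0.22,0,0,0],[0,0,-0.22,0,0,0],[0,0,-0.22,0,0,0]],
])

```text
clock: 6.18
tool_pos: [0.5518, -0.3576, 0.1865]
orientation: [-179.8, -0.1, -82.5]
force: [-0.5, -0.3, 0.0]
opening: 0.0876
gripper_force: 0.0
```

```bash
python3 -c "
from h import *
print(shift(.543,-.259,.19,-82.5))"; python3 w.py
```

```text
(array([-9.89, -0.41, -0.35]), np.float64(-0.018644402189650577))
[-0.11 -0.01  0.05] [0.39 0.7  0.54] [ -0.   -57.48  28.4    6.74   0.06   0.  ] [ 0.5509 -0.3573  0.1841] 6.7833
```

Converted, 10.9 cm / 50 = 0.218, 10.3 cm / 50 = 0.206.

Emit:
send_rows([
  [[-0.06,-0.002,0,0,0,0],[-0.13,-0.006,0,0,0,0],[-0.18,-0.008,0,0,0,0],[-0.198,-0.008,0,0,0,0],[-0.198,-0.008,0.08,0,0,0],[-0.198,-0.008,0.16,0,0,0],[-0.198,-0.008,0.206,0,0,0],[-0.198,-0.008,0.218,0,0,0]],
])

```text
clock: 7.45
tool_pos: [0.5393, -0.258, 0.0711]
orientation: [179.6, 0.1, -82.5]
force: [-1.4, 0.4, 0.3]
opening: 0.0876
gripper_force: 0.0
```

Emit:
send_rows([
  [[0,0,0,0,0,0],[0,0,0,0,0,0],[0,0,0,0,0,0],[0,0,0,0,0,0],[0,0,0,0,0,0],[0,0,0,0,0,0],[0,0,0,0,0,0],[0,0,0,0,0,0]],
], fingers=0)

```text
clock: 8.12
tool_pos: [0.5433, -0.259, 0.077]
orientation: [-179.8, -0.1, -82.5]
force: [0.4, 0.5, 6.9]
opening: 0.0602
gripper_force: 30.0
```

Converted, -5 cm / 50 = -0.1, -4.5 cm / 50 = -0.09.

Emit:
send_rows([
  [[0,0,-0.02,0,0,0],[0,0,-0.06,0,0,0],[0,0,-0.09,0,0,0],[0,0,-0.1,0,0,0],[0,0,-0.1,0,0,0],[0,0,-0.1,0,0,0],[0,0,-0.1,0,0,0],[0,0,-0.1,0,0,0]],
])

```text
clock: 8.78
tool_pos: [0.5413, -0.2585, 0.1242]
orientation: [179.9, 0.0, -82.5]
force: [-0.2, 0.5, -1.2]
opening: 0.0605
gripper_force: 30.0
```

```bash
python3 w.py
```

```text
[ 0.16  0.18 -1.61] [0.42 0.36 0.31] [-0.000e+00 -5.249e+01  2.615e+01  6.330e+00  5.000e-02 -0.000e+00] [ 0.5421 -0.2586  0.1254] 9.3833
```

T1 weighs about 0.165 kg, less than T2's 0.245 kg, so it is a light one. It goes straight into the basket's far slot.

Converted, -12 cm / 50 = -0.24, -11.5 cm / 50 = -0.23, 4 degrees / 60 = 0.0667.

Emit:
send_rows([
  [[0,0,-0.04,0,0,0],[0,0,-0.1,0,0,0],[0,0,-0.17,0,0,0],[0,0,-0.23,0,0,0],[-0.04,-0.004,-0.23,0,0,0.0167],[-0.1,-0.012,-0.23,0,0,0.0333],[-0.17,-0.02,-0.23,0,0,0.05],[-0.24,-0.028,-0.23,0,0,0.0667]],
])

```text
clock: 10.05
tool_pos: [0.5399, -0.137, 0.2405]
orientation: [-180.0, 0.0, -86.7]
force: [0.6, -0.2, -2.8]
opening: 0.0606
gripper_force: 30.0
```

```bash
python3 -c "
from h import *
print(ctrl.get_obs()['tool_pos'],ctrl.get_obs()['orientation'],shift(.533,.317,.24,-97))"
```

```text
[ 0.53993467 -0.13696004  0.2405204 ] [-1.79974875e+02  1.15779015e-02 -8.66624950e+01] (array([-45.36,  -1.95,   0.05]), np.float64(10.337504990600493))
```

Converted, -31 cm / 50 = -0.62, -27 cm / 50 = -0.54, 8 degrees / 60 = 0.1333.

Emit:
send_rows([
  [[-0.07,-0.004,0,0,0,0.0167],[-0.144,-0.006,0,0,0,0.0333],[-0.22,-0.01,0,0,0,0.05],[-0.3,-0.012,0,0,0,0.0667],[-0.38,-0.016,0,0,0,0.0833],[-0.46,-0.02,0,0,0,0.1],[-0.54,-0.024,0,0,0,0.1167],[-0.62,-0.026,0,0,0,0.1333]],
])

```text
clock: 10.72
tool_pos: [0.5341, 0.1744, 0.2407]
orientation: [-180.0, 0.0, -94.6]
force: [1.1, -0.8, -1.7]
opening: 0.0605
gripper_force: 30.0
```

```bash
python3 -c "
from h import *
print(ctrl.get_obs()['tool_pos'],ctrl.get_obs()['orientation'],shift(.533,.317,.24,-97))"
```

```text
[0.53407908 0.17440152 0.24070012] [-1.79969114e+02  2.56493571e-02 -9.45610708e+01] (array([-14.21,   1.24,   0.07]), np.float64(2.438929233482895))
```

Converted, -14.2 cm / 50 = -0.284, 1.1 cm / 50 = 0.022, 2.4 degrees / 60 = 0.04.

Emit:
send_rows([
  [[-0.08,0.006,0,0,0,0.0133],[-0.15,0.012,0,0,0,0.0233],[-0.21,0.018,0,0,0,0.0333],[-0.256,0.022,0,0,0,0.04],[-0.284,0.024,0,0,0,0.04],[-0.284,0.024,0,0,0,0.04],[-0.284,0.024,0,0,0,0.04]],
])

```text
clock: 11.3
tool_pos: [0.5334, 0.3151, 0.2399]
orientation: [180.0, -0.0, -96.9]
force: [0.2, 0.3, -2.1]
opening: 0.0605
gripper_force: 30.0
```

Run:
```python
from h import *
import cv2
o=ctrl.get_obs();print(o['tool_pos'],o['orientation'])
s=ctrl.snapshot("top");im=s["img"].copy()
def ring(p,r,z):return np.array([topix(s,(p[0]+r*np.cos(a),p[1]+r*np.sin(a),z)) for a in np.linspace(0,6.28,60)]).astype(int)
ax=np.array([.124,.992]);bx=np.array([.992,-.124]);c=np.array([.5235,.243])
for w,h,z in((.072,.152,.046),(.062,.142,.008)):
    q=np.array([topix(s,(*(c+i*w*bx+j*h*ax),z)) for i,j in((1,1),(1,-1),(-1,-1),(-1,1))]).astype(int)
    cv2.polylines(im,[q],True,(255,0,0))
for k in(.075,-.075):cv2.polylines(im,[ring(c+k*ax,.03,.008)],True,(0,255,0))
cv2.imwrite("pics/b.png",cv2.resize(im[190:310,80:280][...,::-1],None,fx=3.5,fy=3.5))
```

```text
[0.5334467  0.31510796 0.23994952] [ 1.79968563e+02 -4.17147328e-02 -9.68547720e+01]
```

View pics/b.png

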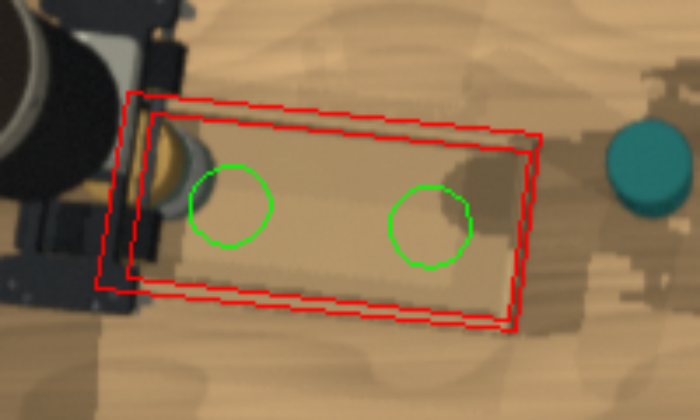

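The fitted basket outline (red) matches the image and both slots (green) sit well inside. Lowering.

Converted, 16.5 cm / 50 = 0.33, 16.2 cm / 50 = 0.324.

Emit:
send_rows([
  [[0,0,0.06,0,0,0],[0,0,0.14,0,0,0],[0,0,0.22,0,0,0],[0,0,0.28,0,0,0],[0,0,0.314,0,0,0],[0,0,0.324,0,0,0],[0,0,0.328,0,0,0],[0,0,0.33,0,0,0]],
])

```text
clock: 12.02
tool_pos: [0.5346, 0.3147, 0.0765]
orientation: [-179.9, 0.1, -96.9]
force: [0.5, 0.1, -1.4]
opening: 0.0605
gripper_force: 30.0
```

Converted, 0.15 cm / 50 = 0.003, 0.1 cm / 50 = 0.002.

Emit:
send_rows([
  [[0,0,0.001,0,0,0],[0,0,0.002,0,0,0],[0,0,0.003,0,0,0],[0,0,0.003,0,0,0]],
])

```text
clock: 12.35
tool_pos: [0.534, 0.3152, 0.0747]
orientation: [-180.0, 0.1, -96.9]
force: [0.4, 0.6, -1.7]
opening: 0.0605
gripper_force: 30.0
```

```bash
python3 w.py
```

```text
[ 0.18  0.01 -1.82] [0.39 0.48 0.47] [-1.000e-02 -5.706e+01  2.432e+01  5.910e+00 -4.000e-02  0.000e+00] [0.5337 0.3149 0.0738] 12.95
```

Converted, 0.1 cm / 50 = 0.002, 0.05 cm / 50 = 0.001.

Emit:
send_rows([
  [[0,0,0.001,0,0,0],[0,0,0.002,0,0,0],[0,0,0.002,0,0,0],[0,0,0.002,0,0,0]],
])

```text
clock: 13.28
tool_pos: [0.5338, 0.315, 0.073]
orientation: [-180.0, 0.0, -96.9]
force: [-0.6, 0.3, 0.7]
opening: 0.0603
gripper_force: 30.0
```

Converted, 0.05 cm / 50 = 0.001.

Emit:
send_rows([
  [[0,0,0.001,0,0,0],[0,0,0.001,0,0,0],[0,0,0.001,0,0,0]],
])

```text
clock: 13.53
tool_pos: [0.5339, 0.315, 0.073]
orientation: [-180.0, 0.0, -96.9]
force: [-1.2, -0.2, 6.0]
opening: 0.0606
gripper_force: 30.0
```

Emit:
send_rows([
  [[0,0,0.001,0,0,0],[0,0,0.001,0,0,0],[0,0,0.001,0,0,0]],
])

```text
clock: 13.78
tool_pos: [0.5339, 0.315, 0.0729]
orientation: [-180.0, 0.0, -96.9]
force: [-3.3, -1.2, 8.6]
opening: 0.0602
gripper_force: 30.0
```

```bash
python3 w.py
```

```text
[-2.96 -0.95  9.  ] [0.35 0.34 0.38] [-4.400e-01 -5.139e+01  2.261e+01  5.380e+00  1.270e+00 -1.000e-02] [0.5339 0.315  0.0729] 14.3833
```

Converted, -0.08 cm / 50 = -0.0016.

Emit:
send_rows([
  [[0,0,-0.0016,0,0,0],[0,0,-0.0016,0,0,0],[0,0,-0.0016,0,0,0]],
])

```text
clock: 14.63
tool_pos: [0.5339, 0.315, 0.073]
orientation: [-180.0, 0.0, -96.9]
force: [-1.6, -0.8, 4.5]
opening: 0.0605
gripper_force: 30.0
```

Emit:
send_rows([
  [[0,0,0,0,0,0],[0,0,0,0,0,0],[0,0,0,0,0,0],[0,0,0,0,0,0],[0,0,0,0,0,0]],
], fingers=1)

```text
clock: 15.05
tool_pos: [0.5337, 0.3148, 0.0724]
orientation: [180.0, -0.0, -96.9]
force: [0.3, 1.2, -0.6]
opening: 0.0861
gripper_force: 0.0
```

Converted, 16 cm / 50 = 0.32, -13 cm / 50 = -0.26, -6 degrees / 60 = -0.1.

Emit:
send_rows([
  [[0,0,-0.04,0,0,0],[0,0,-0.1,0,0,0],[0,0,-0.18,0,0,0],[0,0,-0.26,0,0,0],[0.08,0,-0.26,0,0,-0.025],[0.16,0,-0.26,0,0,-0.05],[0.24,0,-0.26,0,0,-0.075],[0.32,0,-0.26,0,0,-0.1]],
])

```text
clock: 15.72
tool_pos: [0.5138, 0.1546, 0.2028]
orientation: [-180.0, 0.0, -90.8]
force: [0.1, 0.6, -0.6]
opening: 0.0877
gripper_force: 0.0
```

```bash
python3 -c "
from h import *
print(ctrl.get_obs()['tool_pos'],ctrl.get_obs()['orientation'],shift(.5228,-.1465,.203,-82.5))"
```

```text
[0.51382833 0.15463492 0.20282705] [-1.79976674e+02  2.29212345e-02 -9.08051356e+01] (array([ 3.01e+01, -1.32e+00, -2.00e-02]), np.float64(-8.305135560751808))
```

Converted, 29.5 cm / 50 = 0.59, 27.5 cm / 50 = 0.55, -8.3 degrees / 60 = -0.1383.

Emit:
send_rows([
  [[0.08,-0.004,0,0,0,-0.0167],[0.16,-0.008,0,0,0,-0.0333],[0.24,-0.012,0,0,0,-0.0583],[0.32,-0.016,0,0,0,-0.0833],[0.4,-0.018,0,0,0,-0.1083],[0.48,-0.022,0,0,0,-0.125],[0.55,-0.024,0,0,0,-0.1383],[0.59,-0.026,0,0,0,-0.1383]],
])

```text
clock: 16.38
tool_pos: [0.5222, -0.1422, 0.2027]
orientation: [180.0, -0.0, -82.7]
force: [0.6, 1.0, 0.6]
opening: 0.0877
gripper_force: 0.0
```

Converted, 0.6 cm / 50 = 0.012.

Emit:
send_rows([
  [[0.012,0,0,0,0,0],[0.012,0,0,0,0,0],[0.012,0,0,0,0,0]],
])

```text
clock: 16.63
tool_pos: [0.5234, -0.1449, 0.2025]
orientation: [180.0, 0.0, -82.7]
force: [-0.2, 0.4, -0.9]
opening: 0.0881
gripper_force: 0.0
```

Run:
```python
from h import *
import cv2
print(ctrl.get_obs()['tool_pos'],ctrl.get_obs()['orientation'],shift(.5228,-.1465,.075,-82.5))
s=ctrl.snapshot("top");t=ctrl.snapshot("wrist")
cv2.imwrite("pics/m.png",np.hstack([cv2.resize(s["img"][190:310,80:280],(400,240)),cv2.resize(t["img"],(320,240))])[...,::-1])
```

```text
[ 0.52339049 -0.14485999  0.20251593] [ 1.79992198e+02  1.09715779e-02 -8.26755496e+01] (array([ 0.16,  0.08, 12.75]), np.float64(-0.17554964726865308))
```

View pics/m.png

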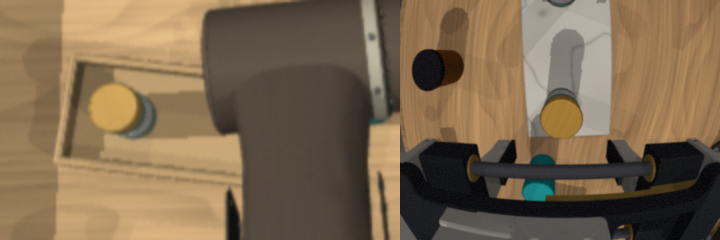

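T1 stands upright in the basket's left slot (at (115,107) in the left half). T0's lid is centred between the fingers at (562,115). Grasp and weigh T0.

Converted, 12.7 cm / 50 = 0.254, 12.5 cm / 50 = 0.25.

Emit:
send_rows([
  [[0.002,0,0.06,0,0,0],[0.002,0,0.13,0,0,0],[0.002,0,0.19,0,0,0],[0.002,0,0.23,0,0,0],[0.002,0,0.25,0,0,0],[0.002,0,0.254,0,0,0],[0.002,0,0.254,0,0,0],[0.002,0,0.254,0,0,0]],
])

```text
clock: 17.4
tool_pos: [0.5247, -0.1456, 0.077]
orientation: [-179.9, -0.0, -82.6]
force: [-0.1, -0.6, -0.1]
opening: 0.0878
gripper_force: 0.0
```

Emit:
send_rows([
  [[0,0,0,0,0,0],[0,0,0,0,0,0],[0,0,0,0,0,0],[0,0,0,0,0,0],[0,0,0,0,0,0],[0,0,0,0,0,0],[0,0,0,0,0,0],[0,0,0,0,0,0]],
], fingers=0)

```text
clock: 18.07
tool_pos: [0.5237, -0.1461, 0.0761]
orientation: [-180.0, -0.0, -82.6]
force: [-3.0, 1.2, 5.6]
opening: 0.0608
gripper_force: 30.0
```

Converted, -5 cm / 50 = -0.1, -4.5 cm / 50 = -0.09.

Emit:
send_rows([
  [[0,0,-0.02,0,0,0],[0,0,-0.06,0,0,0],[0,0,-0.09,0,0,0],[0,0,-0.1,0,0,0],[0,0,-0.1,0,0,0],[0,0,-0.1,0,0,0],[0,0,-0.1,0,0,0],[0,0,-0.1,0,0,0]],
])

```text
clock: 18.73
tool_pos: [0.5228, -0.146, 0.1245]
orientation: [179.9, 0.0, -82.6]
force: [-0.4, 0.2, -3.9]
opening: 0.061
gripper_force: 30.0
```

```bash
python3 w.py
```

```text
[ 0.08  0.06 -3.84] [0.73 0.37 0.51] [-0.000e+00 -4.599e+01  2.630e+01  6.520e+00  4.000e-02  0.000e+00] [ 0.5236 -0.146   0.1257] 19.3333
```

T0 weighs about 0.39 kg (T2 0.245, T1 0.165), so T0 is the heaviest. Put it back gently, then fetch T2.

Converted, 5 cm / 50 = 0.1, 4.95 cm / 50 = 0.099.

Emit:
send_rows([
  [[0,0,0.03,0,0,0],[0,0,0.06,0,0,0],[0,0,0.084,0,0,0],[0,0,0.092,0,0,0],[0,0,0.096,0,0,0],[0,0,0.098,0,0,0],[0,0,0.099,0,0,0],[0,0,0.1,0,0,0]],
])

```text
clock: 20.0
tool_pos: [0.5241, -0.146, 0.0764]
orientation: [-179.9, -0.0, -82.6]
force: [0.0, 0.3, -3.5]
opening: 0.0607
gripper_force: 30.0
```

Converted, 0.05 cm / 50 = 0.001, 0.03 cm / 50 = 0.0006.

Emit:
send_rows([
  [[0,0,0.0006,0,0,0],[0,0,0.001,0,0,0],[0,0,0.001,0,0,0],[0,0,0.001,0,0,0],[0,0,0.001,0,0,0]],
])

```text
clock: 20.42
tool_pos: [0.5241, -0.1461, 0.0761]
orientation: [-179.9, -0.0, -82.6]
force: [-1.9, 1.5, 6.6]
opening: 0.0606
gripper_force: 30.0
```

Converted, -0.05 cm / 50 = -0.001.

Emit:
send_rows([
  [[0,0,-0.001,0,0,0],[0,0,-0.001,0,0,0],[0,0,-0.001,0,0,0],[0,0,-0.001,0,0,0],[0,0,-0.001,0,0,0]],
], fingers=1)

```text
clock: 20.83
tool_pos: [0.5236, -0.1461, 0.0756]
orientation: [-180.0, 0.0, -82.6]
force: [-0.3, 0.6, -0.0]
opening: 0.0859
gripper_force: 0.0
```

Emit:
send_rows([
  [[0,0,-0.04,0,0,0],[0,0,-0.1,0,0,0],[0,0,-0.18,0,0,0],[0,0,-0.22,0,0,0],[0.08,0,-0.22,0,0,0],[0.16,0,-0.22,0,0,0],[0.24,0,-0.22,0,0,0],[0.3,0,-0.22,0,0,0]],
])

```text
clock: 21.5
tool_pos: [0.5431, -0.2971, 0.1858]
orientation: [-180.0, -0.0, -82.6]
force: [1.1, -0.6, 1.0]
opening: 0.0874
gripper_force: 0.0
```

```bash
python3 -c "
from h import *
print(ctrl.get_obs()['tool_pos'],shift(.551,-.3574,.185,-82.5))"
```

```text
[ 0.5430944  -0.29714351  0.18582528] (array([ 6.08, -0.01,  0.08]), np.float64(-0.10825168903436122))
```

Converted, 11 cm / 50 = 0.22, 10.5 cm / 50 = 0.21.

Emit:
send_rows([
  [[0.05,0,0,0,0,0],[0.096,0,0,0,0,0],[0.122,0,0,0,0,0],[0.122,0,0.04,0,0,0],[0.122,0,0.1,0,0,0],[0.122,0,0.17,0,0,0],[0.122,0,0.21,0,0,0],[0.122,0,0.22,0,0,0]],
])

```text
clock: 22.17
tool_pos: [0.5481, -0.354, 0.0712]
orientation: [179.7, 0.2, -82.7]
force: [-0.8, -1.0, -1.1]
opening: 0.0877
gripper_force: 0.0
```

Emit:
send_rows([
  [[0,0,0,0,0,0],[0,0,0,0,0,0],[0,0,0,0,0,0],[0,0,0,0,0,0],[0,0,0,0,0,0],[0,0,0,0,0,0],[0,0,0,0,0,0],[0,0,0,0,0,0]],
], fingers=0)

```text
clock: 22.83
tool_pos: [0.5515, -0.3556, 0.0774]
orientation: [-179.9, -0.1, -82.6]
force: [-2.3, 1.3, 6.9]
opening: 0.061
gripper_force: 30.0
```

Converted, -16.5 cm / 50 = -0.33, -14 cm / 50 = -0.28.

Emit:
send_rows([
  [[0,0,-0.02,0,0,0],[0,0,-0.06,0,0,0],[0,0,-0.13,0,0,0],[0,0,-0.21,0,0,0],[0,0,-0.28,0,0,0],[0,0,-0.33,0,0,0],[0,0,-0.33,0,0,0],[0,0,-0.33,0,0,0]],
])

```text
clock: 23.5
tool_pos: [0.5512, -0.3553, 0.2429]
orientation: [-179.8, -0.1, -82.6]
force: [0.4, 0.0, -2.9]
opening: 0.0612
gripper_force: 30.0
```

```bash
python3 w.py; python3 -c "
from h import *
print(ctrl.get_obs()['tool_pos'],shift(.514,.169,.24,-97))"
```

```text
[-0.   -0.1  -2.41] [0.48 0.67 0.36] [-1.000e-02 -5.755e+01  3.088e+01  7.520e+00  6.000e-02  0.000e+00] [ 0.5507 -0.3553  0.2404] 24.1
[ 0.55065731 -0.35529786  0.24038361] (array([-5.247e+01, -3.100e+00,  4.000e-02]), np.float64(14.380076152055722))
```

Converted, -29 cm / 50 = -0.58, -25 cm / 50 = -0.5, 8 degrees / 60 = 0.1333.

Emit:
send_rows([
  [[-0.04,-0.002,0,0,0,0.0167],[-0.1,-0.006,0,0,0,0.0333],[-0.18,-0.01,0,0,0,0.05],[-0.26,-0.014,0,0,0,0.0667],[-0.34,-0.02,0,0,0,0.0833],[-0.42,-0.024,0,0,0,0.1],[-0.5,-0.03,0,0,0,0.1167],[-0.58,-0.034,0,0,0,0.1333]],
])

```text
clock: 24.77
tool_pos: [0.53, -0.0637, 0.241]
orientation: [-179.9, 0.0, -90.7]
force: [1.0, 0.4, -2.2]
opening: 0.0613
gripper_force: 30.0
```

```bash
python3 -c "
from h import *
print(ctrl.get_obs()['tool_pos'],shift(.514,.169,.24,-97))"
```

```text
[ 0.52995894 -0.06374583  0.24102746] (array([-23.25,   1.87,   0.1 ]), np.float64(6.319036955662185))
```

Converted, -23.2 cm / 50 = -0.464, -22 cm / 50 = -0.44, 6.3 degrees / 60 = 0.105.

Emit:
send_rows([
  [[-0.08,0.006,0,0,0,0.025],[-0.16,0.012,0,0,0,0.05],[-0.24,0.02,0,0,0,0.075],[-0.32,0.026,0,0,0,0.105],[-0.39,0.032,0,0,0,0.105],[-0.44,0.036,0,0,0,0.105],[-0.464,0.038,0,0,0,0.105],[-0.464,0.038,0,0,0,0.105]],
])

```text
clock: 25.43
tool_pos: [0.5137, 0.1691, 0.2407]
orientation: [-180.0, 0.0, -96.8]
force: [0.1, -0.4, -2.8]
opening: 0.0611
gripper_force: 30.0
```

Converted, 16.2 cm / 50 = 0.324, 16 cm / 50 = 0.32.

Emit:
send_rows([
  [[0,0,0.06,0,0,0],[0,0,0.14,0,0,0],[0,0,0.22,0,0,0],[0,0,0.28,0,0,0],[0,0,0.31,0,0,0],[0,0,0.32,0,0,0],[0,0,0.324,0,0,0],[0,0,0.324,0,0,0]],
])

```text
clock: 26.1
tool_pos: [0.5145, 0.1664, 0.0793]
orientation: [-180.0, 0.0, -96.9]
force: [-0.6, 1.0, -2.1]
opening: 0.061
gripper_force: 30.0
```

Converted, 0.15 cm / 50 = 0.003, 0.1 cm / 50 = 0.002.

Emit:
send_rows([
  [[0,0,0.001,0,0,0],[0,0,0.002,0,0,0],[0,0,0.003,0,0,0],[0,0,0.003,0,0,0],[0,0,0.003,0,0,0]],
])

```text
clock: 26.52
tool_pos: [0.514, 0.1668, 0.0777]
orientation: [-180.0, 0.0, -96.9]
force: [-0.3, -0.8, -2.1]
opening: 0.0609
gripper_force: 30.0
```

Converted, 0.3 cm / 50 = 0.006, 0.25 cm / 50 = 0.005.

Emit:
send_rows([
  [[0,0,0.002,0,0,0],[0,0,0.004,0,0,0],[0,0,0.005,0,0,0],[0,0,0.006,0,0,0],[0,0,0.006,0,0,0],[0,0,0.006,0,0,0]],
])

```text
clock: 27.02
tool_pos: [0.5138, 0.1666, 0.0741]
orientation: [180.0, -0.0, -96.9]
force: [-0.2, -0.4, -2.6]
opening: 0.0609
gripper_force: 30.0
```

Converted, 0.05 cm / 50 = 0.001.

Emit:
send_rows([
  [[0,0,0.001,0,0,0],[0,0,0.001,0,0,0],[0,0,0.001,0,0,0]],
])

```text
clock: 27.27
tool_pos: [0.5138, 0.1667, 0.0736]
orientation: [180.0, -0.0, -96.9]
force: [-0.3, -0.3, -3.2]
opening: 0.0615
gripper_force: 30.0
```

Converted, 0.05 cm / 50 = 0.001.

Emit:
send_rows([
  [[0,0,0.001,0,0,0],[0,0,0.001,0,0,0],[0,0,0.001,0,0,0]],
])

```text
clock: 27.52
tool_pos: [0.5139, 0.1668, 0.0735]
orientation: [-180.0, 0.0, -96.9]
force: [-1.7, -0.9, 1.6]
opening: 0.0609
gripper_force: 30.0
```

Emit:
send_rows([
  [[0,0,0,0,0,0],[0,0,0,0,0,0],[0,0,0,0,0,0],[0,0,0,0,0,0],[0,0,0,0,0,0]],
], fingers=1)

```text
clock: 27.93
tool_pos: [0.5139, 0.1667, 0.0732]
orientation: [-180.0, 0.0, -96.9]
force: [-0.2, 0.1, 0.8]
opening: 0.0855
gripper_force: 0.0
```

Converted, 16 cm / 50 = 0.32, -12 cm / 50 = -0.24, -8 degrees / 60 = -0.1333.

Emit:
send_rows([
  [[0,0,-0.04,0,0,0],[0,0,-0.1,0,0,0],[0,0,-0.18,0,0,0],[0,0,-0.24,0,0,0],[0.08,0,-0.24,0,0,-0.0333],[0.16,0,-0.24,0,0,-0.0667],[0.24,0,-0.24,0,0,-0.1],[0.32,0,-0.24,0,0,-0.1333]],
])

```text
clock: 28.6
tool_pos: [0.494, 0.0066, 0.1935]
orientation: [-180.0, 0.0, -88.8]
force: [1.5, -1.0, 0.2]
opening: 0.0876
gripper_force: 0.0
```

```bash
python3 -c "
from h import *
print(ctrl.get_obs()['tool_pos'],shift(.5236,-.1461,.195,-82.6))"
```

```text
[0.49402995 0.0065574  0.19352747] (array([15.33, -2.63, -0.15]), np.float64(-6.157528961169149))
```

Converted, 15.3 cm / 50 = 0.306, 14.5 cm / 50 = 0.29, -6.2 degrees / 60 = -0.1033.

Emit:
send_rows([
  [[0.08,-0.014,0,0,0,-0.0333],[0.16,-0.028,0,0,0,-0.0667],[0.24,-0.042,0,0,0,-0.1033],[0.29,-0.05,0,0,0,-0.1033],[0.306,-0.052,0,0,0,-0.1033],[0.306,-0.052,0,0,0,-0.1033],[0.306,-0.052,0,0,0,-0.1033],[0.306,-0.052,0,0,0,-0.1033]],
])

```text
clock: 29.27
tool_pos: [0.5232, -0.144, 0.1931]
orientation: [180.0, 0.0, -82.7]
force: [-0.7, -0.2, 0.9]
opening: 0.0878
gripper_force: 0.0
```

```bash
python3 -c "
from h import *
print(ctrl.get_obs()['tool_pos'],shift(.5236,-.1461,.0756,-82.6))"
```

```text
[ 0.52324983 -0.14400571  0.19311275] (array([ 2.100e-01, -1.000e-02,  1.175e+01]), np.float64(-0.11136321982543507))
```

Converted, 11.7 cm / 50 = 0.234, 11 cm / 50 = 0.22.

Emit:
send_rows([
  [[0.004,0,0.06,0,0,0],[0.004,0,0.13,0,0,0],[0.004,0,0.18,0,0,0],[0.004,0,0.22,0,0,0],[0.004,0,0.234,0,0,0],[0.004,0,0.234,0,0,0],[0.004,0,0.234,0,0,0],[0.004,0,0.234,0,0,0]],
])

```text
clock: 29.93
tool_pos: [0.5249, -0.1462, 0.0777]
orientation: [-179.9, -0.0, -82.7]
force: [0.3, -0.2, -0.6]
opening: 0.0874
gripper_force: 0.0
```

Emit:
send_rows([
  [[0,0,0,0,0,0],[0,0,0,0,0,0],[0,0,0,0,0,0],[0,0,0,0,0,0],[0,0,0,0,0,0],[0,0,0,0,0,0],[0,0,0,0,0,0],[0,0,0,0,0,0]],
], fingers=0)

```text
clock: 30.6
tool_pos: [0.524, -0.1467, 0.0765]
orientation: [-180.0, -0.0, -82.7]
force: [0.7, 0.4, 4.5]
opening: 0.0606
gripper_force: 30.0
```

Converted, -21 cm / 50 = -0.42, -20 cm / 50 = -0.4.

Emit:
send_rows([
  [[0,0,-0.02,0,0,0],[0,0,-0.06,0,0,0],[0,0,-0.13,0,0,0],[0,0,-0.21,0,0,0],[0,0,-0.29,0,0,0],[0,0,-0.36,0,0,0],[0,0,-0.4,0,0,0],[0,0,-0.42,0,0,0]],
])

```text
clock: 31.27
tool_pos: [0.5241, -0.1467, 0.2898]
orientation: [-179.8, -0.0, -82.7]
force: [-0.3, 0.4, -4.8]
opening: 0.0609
gripper_force: 30.0
```

Emit:
send_rows([
  [[0,0,0,0,0,0],[0,0,0,0,0,0],[0,0,0,0,0,0],[0,0,0,0,0,0],[0,0,0,0,0,0],[0,0,0,0,0,0],[0,0,0,0,0,0],[0,0,0,0,0,0]],
])

```text
clock: 31.93
tool_pos: [0.5236, -0.1466, 0.2858]
orientation: [180.0, 0.0, -82.7]
force: [0.4, 0.1, -4.2]
opening: 0.0608
gripper_force: 30.0
```

```bash
python3 w.py
python3 - <<'E'
from h import *
import cv2
cv2.imwrite("pics/end.png",ctrl.snapshot("scene")["img"][...,::-1])
E
```

```text
[ 0.19  0.02 -4.11] [0.34 0.45 0.45] [ 0.000e+00 -4.075e+01  3.167e+01  7.860e+00  4.000e-02  0.000e+00] [ 0.5237 -0.1466  0.2862] 32.5333
```

View pics/end.png

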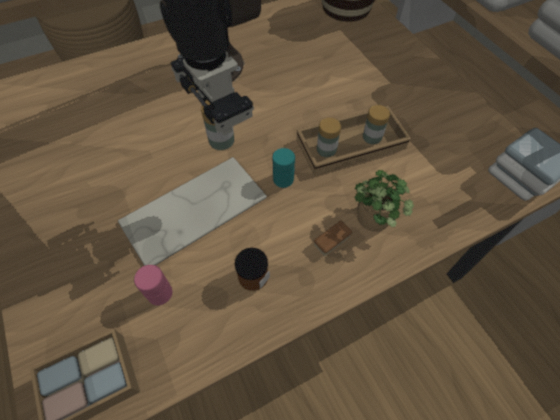

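The two light tins stand upright in the basket at (329,138) and (376,125). The heavy tin is held upright at (219,128), and the candle, ivy, brush and look-alikes haven't moved.

```bash
python3 -c "
from plant import ctrl
print(ctrl.close_job())"
```

```text
the job is handed in; nothing more can be done
None
```

The job is handed in: the heaviest tin (about 0.39–0.42 kg) is held upright and still about 22 cm above the worktop, and the two lighter ones (about 0.165 and 0.245 kg) stand upright in the basket, in about 33 s; no verdict came back.

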